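# Lock the depth stop of the screen press

### The arm

A 7-joint arm with a two-finger parallel gripper is mounted at the origin on the work surface. World frame = base frame: x ahead of the robot, y to its left, z up, the work surface at z = 0. Lengths are in mm, angles in rad, forces in N, time in s.
With the tool pointing down it reaches from about 350 to 775 mm from the base axis. Payload 3.1 kg.
Tool frame: the origin (TCP) lies between the finger pads; the fingertips stand 17 mm ahead of it and the grasp point (between the pads) lies 2 mm behind it; z points along the fingers, y is the direction in which the jaws open and shut (so a half turn about z gives the same grasp; the last joint's range is limited). The gripper opens to 85 mm and grips with 20 to 120 N. Pads are 22 mm wide; open, the fingers measure 114 mm over their backs; the gripper's body (76 mm by 85 mm) begins 54 mm behind the grasp point. The pads swing forward as they close: fully open they stand 13 mm farther back than shut.
Start: joints at [1.153, 0.311, 0.014, 1.512, -0.004, 1.319, -0.027], TCP at [201.893, -511.621, 248.304] pointing down, gripper open.
Joint ranges: [-2.7, 2.7], [-0.3, 1.91], [-1.27, 1.3], [0.12, 2.57], [-1.44, 4.58], [0.2, 2.03], [-3.05, 3.05]. Speed limits (rad/s): [2.79, 2.79, 3.14, 3.14, 3.14, 3.14, 3.14].

### API

Orientations are given as a unit quaternion [w, x, y, z].
In Python, from station import bot gives the robot as it stands.
- The arm moves only by the tool arm_command, never from a script. Its argument "deltas" is a list of rows, each a list of 7 numbers: the shift along the tool's x, y, z normalised to -1 to 1, where 1 is 60 mm, then the turn, a rotation vector about the tool's x, y, z normalised to -1 to 1, where 1 is 0.12 rad, then the opening, from 0 (shut) to 1 (fully open). A call has 1 to 8 rows; each row shifts and turns the commanded pose from where the row before left it, along the tool's axes as they then stand; what a row does not reach is not made up. A row lasts 1/8 s, in which the tool goes at most 62.5 mm and 10.7 degrees, less where a joint would pass 70% of its speed; a pose out of reach is approached as far as the arm can. A call with a number of a shift or a turn outside -1 to 1 is refused whole. A call with a gripper value outside its range is refused whole. The fingers move at their own pace and stop on an object; "squeeze" is the grip in N (left out, the last holds). Time passes only in rows, so rows that do not move let the fingers close. It gives the time, the measured TCP pose, the force and the opening at its end, in the units of the state.
- bot.sense(): the state, without advancing time (a new reading comes with each control period).
- bot.get_image(name): name is "scene" or "top" or "wrist"; returns a dict with "frame" (384x512x3 uint8, red, green, blue), "vfov" (degrees; the focal length in pixels is half the picture's height over the tangent of half this angle, whatever the lens; pixels are square), "cx", "cy" (the principal point, pixels), "R" (3x3) and "t" (3): a world point X has camera coordinates R X + t. Camera axes: x right, y down, z forward; pixel columns grow to the right and rows downward; lengths in mm; the calibration is good to about 2 mm. A picture is of the moment at which its call begins. There is no depth.
- bot.close_job(): hands the job in, once; it reports no verdict.
The state is a dict: "clock": time; "joints": joint angles; "qvel": joint speeds; "effort": joint torques, N m; "eef_pos": TCP position; "ee_rot": TCP orientation; "force": force on the tool from outside, world axes, zero at the start; "torque": the same for the moment, N m; "finger_gap": finger opening in mm.
Only numpy, scipy, OpenCV 4.12 (cv2) and the standard library are available. Lean on these libraries where they do the work, as an engineer would, in place of code of your own. Each camera call takes 0.05 s, during which the arm holds its last target.

### The job

The press's depth stop has just been set with the gauge: lock it by running the brass jam nut clockwise down onto its spring washer and snugging it tight, without letting the set screw turn with it. Then draw the gauge out from under the screw and lay it flat on the blue mat, handle up. Leave the other things on the bench where they are.

Things in the scene. Friction and masses are not known exactly. Their poses are not given: they have to be found in the camera images.
- depth_stop: Fixed grey C-frame on an aluminium base plate. Origin: on the bench under the vertical screw axis; z up. Base plate 100 (x) by 207 (y from -85 to +122), 15 mm thick. A column 60 by 40 mm stands at y -84 to -44; from it an arm 60 mm wide (x) reaches over the axis to y +31, its underside 62 mm and its flat top 90 mm above the bench. On top, under the nut, a 3 mm spring washer.
- nut_mid (a point): Centre of the brass hexagon jam nut, on the screw axis; turns and descends with it. 36 mm across flats (flat normals along its own x axis and every 60 degrees from it, flats 20.8 mm wide), 18 mm high: underside 9 mm below this point. Starts 0.5 to 1.7 mm above the washer, 1 to 3.6 rad to go; clockwise seen from above lowers it 3 mm a turn (0.48 mm per rad). Exact touch angle not known beforehand.
- jam_nut: The same nut, origin at the centre of its underside. Feel: a drag of about 0.1 N m while it runs free; it stays where left. On touching the washer the torque rises to about 0.22 N m, then by 0.6 N m per rad it turns on past touch. Tight from 0.2 rad past touch (0.34 N m); at about 0.5 N m the set screw slips and turns along. Stop near 0.41 N m.
- washer_top (a point): Centre of the upper face of the steel spring washer that lies on the arm's top under the nut, 34 mm across (narrower than the nut), 93 mm above the bench while unloaded. It sinks by 1 mm per rad that the nut is turned past first touch.
- screw_mark (a point): Red dot on the slotted top of the dark steel set screw, 8 mm off the screw axis, 129 mm above the bench; the screw is 23 mm thick and passes up through the nut. The dot shows the screw's angle, its setting, which must end within 0.15 rad of the start (1.2 mm at the dot). Under torque the screw twists elastically with the nut by 0.33 rad per N m and springs back; over 0.25 rad (2 mm) it has slipped. The screw's lower tip is 37 mm above the bench.
- gauge: Loose setting gauge, about 220 g. Origin: underside of its slip below the handle; z up. Steel slip 24 (x) by 134 (y from +10 to -124) by 20 mm high; upright red handle 20 (x) by 16 (y) mm at x = y = 0, from 20 to 72 mm height. It lies on the stop's base plate, its y along the stop's y, its handle about 110 mm from the screw axis towards the stop's +y, its far end under the screw tip.
- gauge_mid (a point): Middle of the underside of the gauge's slip, 57 mm from the handle along the gauge's -y. At the start the slip's top is 2 mm below the screw tip: draw the gauge level towards the stop's +y by at least 40 mm before lifting it.
- mat_pad: Blue silicone mat fixed to the bench, 150 (x) by 180 (y) mm, 4 mm thick. Origin: centre of its underside.
- phone: Black phone lying flat, 72 by 150 by 8 mm; leave alone. Origin: centre of its underside.
- glue_bottle: Clear glue bottle with orange cap, 44 mm across, 100 mm high; leave alone. Origin: centre of its underside.
- tape_roll: Yellow roll, 84 mm across, 24 mm high; leave alone. Origin: centre of its underside.
- driver: Screwdriver with green handle, lying along its x, 200 mm long; leave alone. Origin: under its middle.
Things that resemble listed ones, but are neither listed nor needed, are in the scene too. There is more than one size of the gauge; the one meant has the size given above.

How it is judged:
By the outcome, as a careful person would: the job done as asked, in the order asked, and still so for the second after the job is handed in, with the robot touching nothing.
It also fails if it takes over 72 s, if anything falls off the work surface, if the arm or the gripper's body presses on something with over 40 N, if the wrist force passes 120 N, or if a joint passes its speed limit or range.

## Working session

There is one attempt and no reset: what is moved stays moved. The work goes in short steps, Python scripts to look and compute and a tool call to move; the robot and the scene stay as the last step left them, time stands still between calls to the robot, and variables do not carry over. Pictures are saved under pics/ and viewed, and the job is handed in when it is done.

Besides the shell and the picture viewer there is one more tool, called after ">>>" as name(argument=value, ...), one argument or row to a line, values as JSON. arm_command: Moves the arm, as the interface text tells. Scaled input: -1 to 1 covers 60 mm each way for a shift and 0.12 rad each way for a turn. Its arguments: {"type":"object","properties":{"deltas":{"type":"array"},"squeeze":{"type":"number"}},"required":["deltas"]}

```bash
ls; mkdir -p pics
cat > h.py <<'E'
import numpy as np, cv2
from station import bot
def grab(n,fn):
    im=bot.get_image(n); np.savez('pics/'+fn+'.npz',**{k:np.array(v) for k,v in im.items()})
    cv2.imwrite('pics/'+fn+'.png',cv2.cvtColor(im['frame'],cv2.COLOR_RGB2BGR)); return im
def load(fn): return dict(np.load('pics/'+fn+'.npz'))
def ray(im,u,v):
    f=im['frame'].shape[0]/2/np.tan(np.radians(float(im['vfov']))/2)
    d=im['R'].T@np.array([(u-im['cx'])/f,(v-im['cy'])/f,1.]); return -im['R'].T@im['t'],d/np.linalg.norm(d)
def onz(im,u,v,z):
    o,d=ray(im,u,v); return o+d*(z-o[2])/d[2]
def tri(a,b):
    A=np.zeros((3,3));B=np.zeros(3)
    for o,d in(a,b):
        P=np.eye(3)-np.outer(d,d);A+=P;B+=P@o
    x=np.linalg.solve(A,B); return x,[np.linalg.norm((np.eye(3)-np.outer(d,d))@(x-o)) for o,d in(a,b)]
def proj(im,X):
    f=im['frame'].shape[0]/2/np.tan(np.radians(float(im['vfov']))/2)
    c=im['R']@np.array(X,float)+im['t']; return np.array([im['cx']+f*c[0]/c[2],im['cy']+f*c[1]/c[2]])
E
python3 - <<'E'
from h import *
for n in('scene','top','wrist'):
    im=grab(n,n+'0'); print(n,im['vfov'],im['cx'],im['cy'],-im['R'].T@im['t'],im['R'].round(3).tolist())
s=bot.sense(); print(s)
E
```

```text
pics
scene 54.84873602510271 262.9311646436762 192.75875849350945 [1040.53922971 -384.43267544  912.43144564] [[0.616, 0.787, 0.005], [0.651, -0.506, -0.566], [-0.443, 0.352, -0.824]]
top 44.92565977781838 258.03106732289274 196.10455003856816 [ 468.42025708  -32.91159423 1089.33358942] [[0.007, -1.0, -0.014], [-0.991, -0.005, -0.137], [0.136, 0.015, -0.991]]
wrist 63.53248954847569 252.13430022551114 193.8815218443356 [ 270.49831405 -484.36772605  372.7752629 ] [[0.366, -0.93, -0.002], [-0.89, -0.351, 0.29], [-0.271, -0.104, -0.957]]
{'clock': 0.15, 'joints': array([ 1.15330829,  0.31153538,  0.01397802,  1.51270059, -0.0044277 ,
        1.31920397, -0.02720263]), 'qvel': array([ 0.00069882, -0.00312724, -0.00031947, -0.0059028 ,  0.00170739,
        0.00208191,  0.00083402]), 'effort': array([ 2.49234909e-04, -3.80274403e+01,  1.46124205e-01, -2.30851364e+01,
        1.22404617e-02,  9.65456333e-03, -2.58824292e-05]), 'eef_pos': array([ 201.69130096, -511.11416182,  247.46937576]), 'ee_rot': array([-8.87462334e-04,  9.82391719e-01,  1.86830633e-01, -1.92970629e-04]), 'force': array([ 0.4533398 ,  0.50810503, -0.84643218]), 'torque': array([0.00822799, 0.00475346, 0.01570568]), 'finger_gap': 85.32848744480776}
```

View pics/scene0.png

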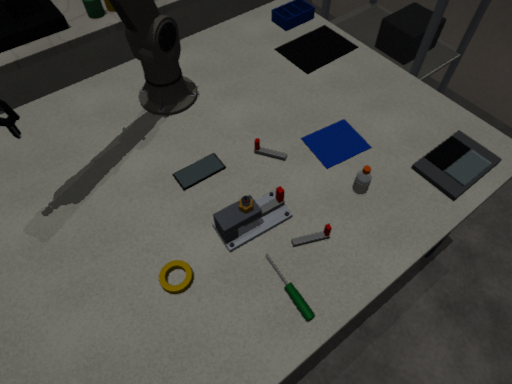

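View pics/top0.png

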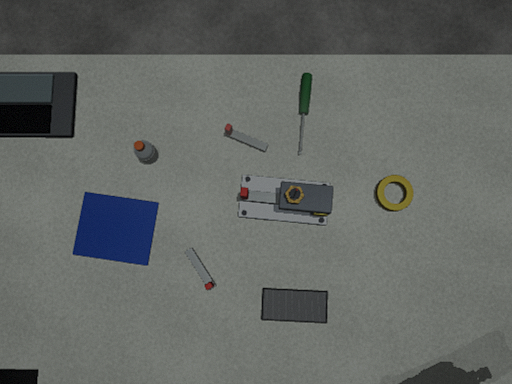

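View pics/wrist0.png

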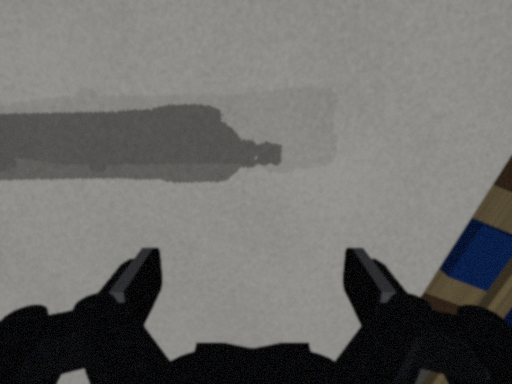

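The scene has three red-handled gauges: in the top view at (244,193), on the stop's base plate under the screw, and loose ones at (228,128) and (209,286). The one on the base plate fits the text. I'll enlarge it to confirm.

Run:
```python
from h import *
t=cv2.imread('pics/top0.png');s=cv2.imread('pics/scene0.png')
a=cv2.resize(t[165:235,230:340],None,fx=7,fy=7,interpolation=cv2.INTER_CUBIC)
cv2.imwrite('pics/ctop.png',cv2.convertScaleAbs(a,alpha=1.6))
a=cv2.resize(s[175:255,205:305],None,fx=7,fy=7,interpolation=cv2.INTER_CUBIC)
cv2.imwrite('pics/cscene.png',cv2.convertScaleAbs(a,alpha=1.6))
T=load('top0');S=load('scene0')
for n,im in(('T',T),('S',S)):
    h=cv2.cvtColor(im['frame'],cv2.COLOR_RGB2HSV)
    for nm,lo,hi in(('red',(0,150,60),(6,255,255)),('brass',(12,100,90),(24,255,255)),('mat',(105,150,60),(125,255,255))):
        m=cv2.inRange(h,lo,hi);k,_,st,c=cv2.connectedComponentsWithStats(m)
        for i in range(1,k):
            if st[i,4]>12: print(n,nm,st[i],c[i].round(1))
```

```text
T red [241 188   7   9  58] [244.  191.7]
T red [205 282   8   7  33] [208.2 285.5]
T brass [286 186  18  17 116] [294.1 194.5]
T mat [  73  192   85   73 4713] [115.5 228.2]
S red [277 187   7   6  30] [279.7 189.6]
S red [326 224   5   6  21] [327.9 226.3]
S brass [159 260  33  31 429] [174.4 275. ]
S mat [ 302  120   69   48 1817] [335.4 143.2]
```

View pics/ctop.png

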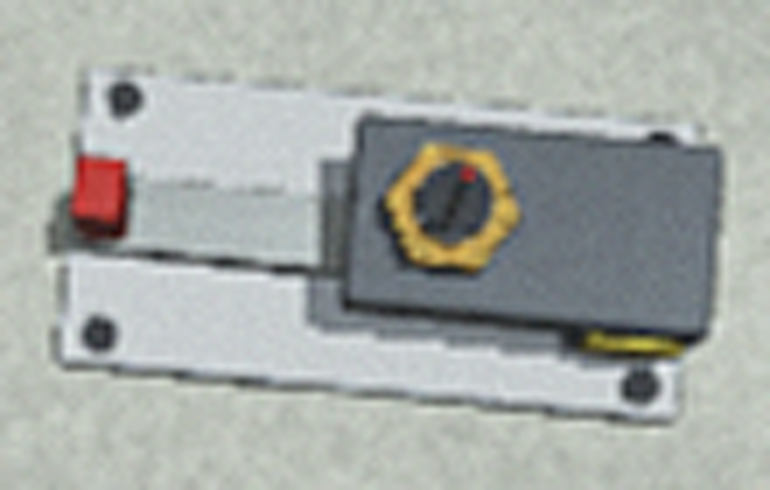

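View pics/cscene.png

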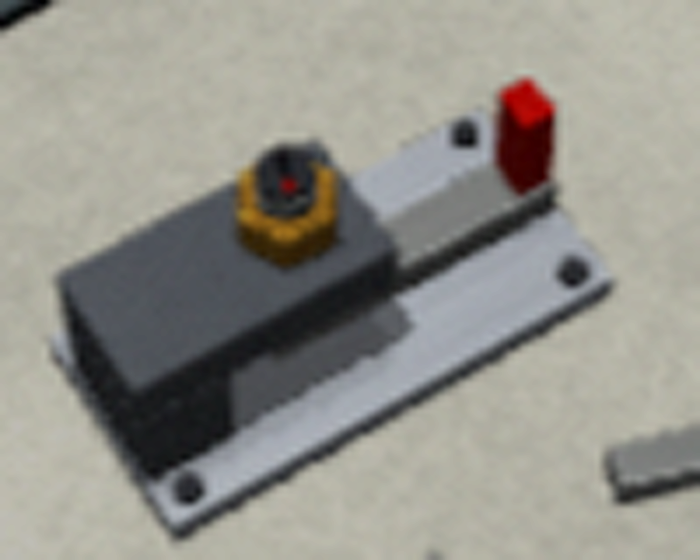

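The crops confirm it: the gauge under the screw is the one with its handle at top (244,192) and scene (280,190). The nut is at top (294,194) and the red dot at (297,190). Next I'll triangulate.

Run:
```python
from h import *
T=load('top0');S=load('scene0')
c=lambda x,y:(x/7+230,y/7+165)
d=lambda x,y:(x/7+205,y/7+175)
for n,a,b in(('dot',c(468,173),d(290,185)),('screwtop',c(450,200),d(286,178)),('handletop',c(99,180),d(526,103)),
 ('boltA',c(125,98),d(465,133)),('boltB',c(100,332),d(573,271)),('boltC',c(641,387),d(188,489)),('cornB',c(58,362),d(612,285)),('cornC',c(676,420),d(180,535)),('armcornerfrontleft',c(360,118),d(310,145))):
    x,e=tri(ray(T,*a),ray(S,*b)); print(n,x.round(1),np.round(e,1))
for n,im in(('T',T),('S',S)):
    h=cv2.cvtColor(im['frame'],cv2.COLOR_RGB2HSV);m=cv2.inRange(h,(105,150,60),(125,255,255))
    k,l,st,cc=cv2.connectedComponentsWithStats(m);i=1+np.argmax(st[1:,4])
    q=cv2.boxPoints(cv2.minAreaRect(np.argwhere(l==i)[:,::-1].astype(np.float32)))
    q=cv2.approxPolyDP(max(cv2.findContours((l==i).astype(np.uint8),0,1)[0],key=len),8,True)[:,0]
    print(n,[ (p.tolist(),onz(im,*p,4)[:2].round(0).tolist()) for p in q])
```

```text
dot [614.8 -99.1 129.2] [0.3 0.3]
screwtop [607.4 -94.9 121.1] [0.4 0.4]
handletop [617.9  12.2  86.9] [0.6 0.6]
boltA [632.  -10.1 107.4] [16.5 16.5]
boltB [600.9  36.2 -88.3] [20.6 20.6]
boltC [ 580.8 -161.1  -93.4] [19.5 19.5]
cornB [ 597.5   58.2 -127.6] [26.6 26.6]
cornC [ 575.9 -173.2 -130.8] [26.3 26.3]
armcornerfrontleft [621.4 -77.9 146.8] [13.2 13.2]
T [([85, 192], [626.0, 395.0]), ([73, 253], [482.0, 414.0]), ([147, 264], [458.0, 240.0]), ([157, 203], [600.0, 222.0])]
S [([344, 120], [484.0, 412.0]), ([302, 138], [458.0, 242.0]), ([326, 167], [596.0, 220.0]), ([370, 147], [624.0, 391.0])]
```

>>> arm_command(
  deltas=[
    [0.8,-0.36,0,0,0,-1,1],
    [0.85,-0.27,0,0,0,-1,1],
    [0.88,-0.16,0,0,0,-1,1],
    [0.88,-0.05,0,0,0,-1,1],
    [0.88,0.05,0,0,0,-1,1],
    [0.86,0.16,0,0,0,-1,1],
    [0.84,0.27,0,0,0,-1,1],
    [0.8,0.36,0,0,0,-1,1],
  ],
)

```text
clock: 1.15
eef_pos: [499.4, -208.0, 248.0]
ee_rot: [-0.0, 0.784, 0.621, -0.0]
force: [1.5, -0.4, 0.3]
finger_gap: 85.5
```

```bash
cat >> h.py <<'E'
from scipy.spatial.transform import Rotation as Ro
def st():
    s=bot.sense(); q=s['ee_rot']; R=Ro.from_quat([q[1],q[2],q[3],q[0]]).as_matrix()
    print('t %.2f'%s['clock'],'pos',s['eef_pos'].round(1),'xang %.3f'%np.arctan2(R[1,0],R[0,0]),'zaxis',R[:,2].round(3),'q',s['joints'].round(2),'F',s['force'].round(1),'M',s['torque'].round(3),'gap %.1f'%s['finger_gap']); return s,R
def to(p):
    s,R=st(); d=R.T@(np.array(p)-s['eef_pos']); print('shift units',(d/60).round(3)); return d/60
E
python3 -c "
from h import *
to([608,-96,248])"
```

```text
t 1.15 pos [ 499.4 -208.   248. ] xang 1.339 zaxis [-0. -0. -1.] q [ 0.64  0.32 -0.37  1.52  0.12  1.32  0.03] F [ 1.5 -0.4  0.3] M [ 0.02  -0.032  0.022] gap 85.5
shift units [ 2.233  1.334 -0.   ]
```

>>> arm_command(
  deltas=[
    [0.6,0.35,0,0,0,0,1],
    [0.6,0.35,0,0,0,0,1],
    [0.6,0.35,0,0,0,0,1],
    [0.43,0.28,0,0,0,0,1],
    [0,0,0,0,0,0,1],
  ],
)

```text
clock: 1.78
eef_pos: [608.3, -94.0, 247.3]
ee_rot: [-0.001, 0.783, 0.622, 0.001]
force: [0.2, 0.3, 0.1]
finger_gap: 85.4
```

```bash
python3 -c "
from h import *
to([608,-96,248]); grab('wrist','w1')
im=cv2.imread('pics/w1.png');cv2.imwrite('pics/w1b.png',cv2.convertScaleAbs(cv2.resize(im,None,fx=1.5,fy=1.5,interpolation=2),alpha=1.4))"
```

```text
t 1.77 pos [608.3 -94.  247.3] xang 1.341 zaxis [-0.001  0.003 -1.   ] q [ 0.39  0.48 -0.41  1.3   0.18  1.39 -0.24] F [0.2 0.3 0.1] M [ 0.039 -0.018 -0.068] gap 85.4
shift units [-0.034  0.003 -0.011]
```

View pics/w1b.png

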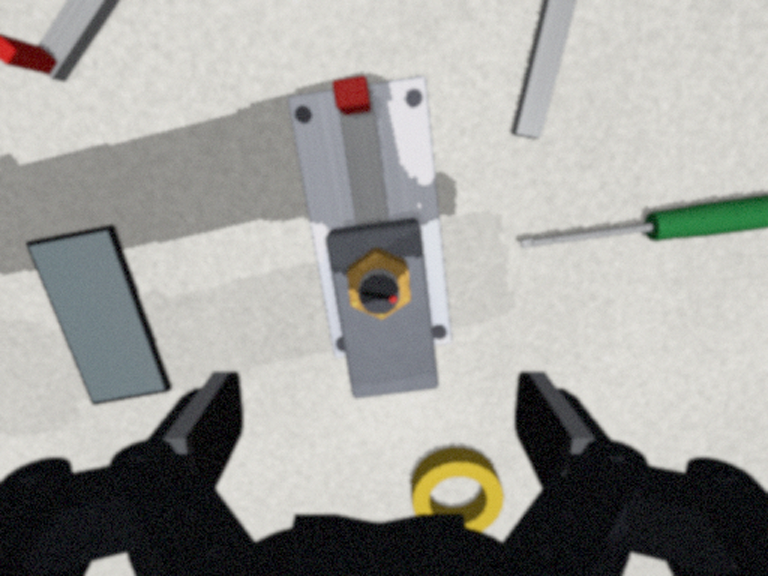

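The wrist view shows the nut at about (252,188) in original pixels, the dot at (262,199) and the gauge handle at (234,62). Enlarging for measurement.

```bash
python3 -c "
from h import *
im=cv2.imread('pics/w1.png')
a=cv2.resize(im[155:220,220:285],None,fx=9,fy=9,interpolation=2);b=cv2.resize(im[40:105,190:255],None,fx=9,fy=9,interpolation=2)[:, :210*9]
cv2.imwrite('pics/w1c.png',cv2.convertScaleAbs(a,alpha=1.6))
cv2.imwrite('pics/w1d.png',cv2.convertScaleAbs(b,alpha=1.6))
I=load('w1');h=cv2.cvtColor(I['frame'],cv2.COLOR_RGB2HSV)
for nm,lo,hi in(('red',(0,150,60),(8,255,255)),('brass',(10,100,60),(30,255,255))):
    m=cv2.inRange(h,lo,hi);k,_,s,c=cv2.connectedComponentsWithStats(m)
    for i in range(1,k):
        if s[i,4]>6: print(nm,s[i],c[i].round(1))
"
```

```text
red [  0  24  36  24 351] [14.1 36.3]
red [223  52  23  23 372] [234.   62.4]
red [259 197   5   4  13] [261.3 198.8]
brass [232 167  42  45 712] [252.2 185.2]
brass [ 275  299   60   56 1869] [305.4 323.6]
```

View pics/w1c.png

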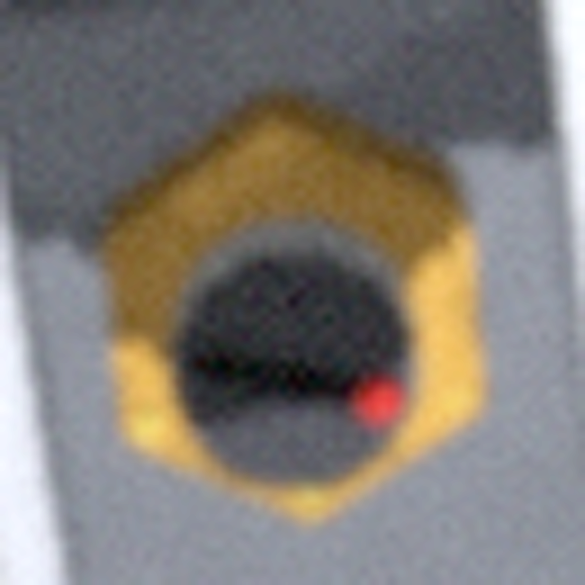

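View pics/w1d.png

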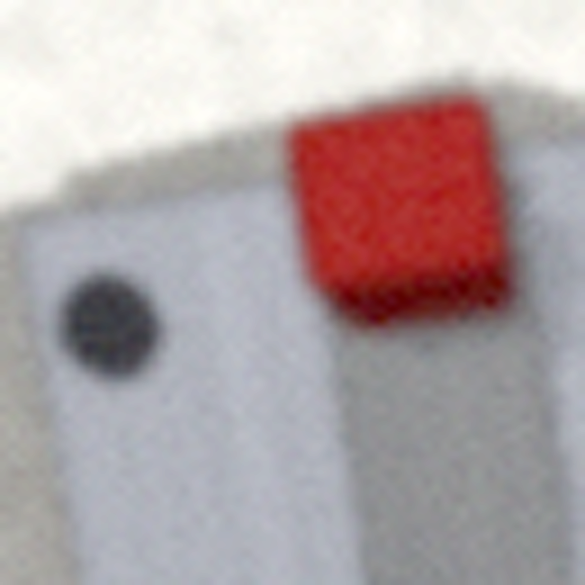

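```bash
python3 -c "
from h import *
I=load('w1');T=load('top0');S=load('scene0')
c=lambda x,y:(x/9+220-.45,y/9+155-.45)
e=lambda x,y:(x/9+190-.45,y/9+40-.45)
t=lambda x,y:(x/7+230-.45,y/7+165-.45)
d=lambda x,y:(x/7+205-.45,y/7+175-.45)
rot=lambda a,b: tri(a,b)
print('dot',tri(ray(I,261.3,198.8),ray(T,*t(468,173))),tri(ray(I,261.3,198.8),ray(S,*d(290,185))))
print('handle',tri(ray(I,*e(395,195)),ray(T,*t(99,180))),tri(ray(I,*e(395,195)),ray(S,*d(526,103))))
print('dot z129',onz(I,261.3,198.8,129),'disc',onz(I,*c(296,362),129), 'handle z87',onz(I,*e(395,195),87))
P=[onz(I,*c(*p),112.3)[:2] for p in((308,520),(488,400),(475,225),(280,95),(105,230),(125,430))]
P=np.array(P);print(P.round(1),P.mean(0))
for i in range(6):
  v=P[(i+1)%6]-P[i];print(np.linalg.norm(v).round(1),np.degrees(np.arctan2(v[1],v[0])).round(1)%60)
H=np.array([onz(I,*e(*p),87)[:2] for p in((290,130),(485,97),(510,275),(318,283))]);print(H.round(1),H.mean(0))
sl=[onz(I,*e(*p),35)[:2] for p in((335,330),(367,585),(548,330),(575,560))];print(np.round(sl,1))
"
```

```text
dot (array([614.78108294, -98.0902714 , 134.02944497]), [np.float64(0.034741417047625726), np.float64(0.03474141704757648)]) (array([614.31675226, -99.33814423, 130.76656071]), [np.float64(0.3709599092461705), np.float64(0.3709599092461772)])
handle (array([617.31010829,  12.31115248,  97.1875745 ]), [np.float64(0.9730002061364907), np.float64(0.9730002061364953)]) (array([616.25689779,  12.1217365 ,  87.18078138]), [np.float64(0.6402033402238347), np.float64(0.6402033402238035)])
dot z129 [614.53431874 -99.65565606 129.        ] disc [608.20384647 -94.60750496 129.        ] handle z87 [616.62812018  12.6643549   87.        ]
[[ 604.5 -115.8]
 [ 624.5 -107.6]
 [ 626.9  -90. ]
 [ 611.6  -73.4]
 [ 592.2  -82.4]
 [ 589.1 -102.5]] [608.11834224 -95.29628518]
21.6 22.2
17.7 22.0
22.6 12.699999999999989
21.4 24.900000000000006
20.3 21.299999999999997
20.3 19.299999999999997
[[608.4  20.4]
 [626.9  19. ]
 [625.6   3.3]
 [607.6   6.8]] [617.1184244   12.37664968]
[[605.    6.9]
 [601.6 -20.9]
 [628.5   1.4]
 [625.8 -23.7]]
```

>>> arm_command(
  deltas=[
    [0,0,0.1,0,0,-1,1],
    [0,0,0.1,0,0,-1,1],
    [0,0,0.1,0,0,-1,1],
    [0,0,0.1,0,0,-1,1],
    [0,0,0.1,0,0,-1,1],
    [0,0,0.1,0,0,-1,1],
    [0,0,0.1,0,0,-1,1],
    [0,0,0.1,0,0,-1,1],
  ],
)

```text
clock: 2.82
eef_pos: [606.3, -100.1, 199.9]
ee_rot: [-0.0, 0.41, 0.912, -0.001]
force: [-0.2, 1.4, 0.2]
finger_gap: 85.3
```

```bash
python3 -c "
from h import *
to([608.2,-95,200])"
```

```text
t 2.83 pos [ 606.3 -100.1  199.9] xang 2.297 zaxis [-0.001 -0.002 -1.   ] q [ 0.52  0.54 -0.59  1.38  0.3   1.31  0.64] F [-0.2  1.4  0.2] M [0.034 0.003 0.086] gap 85.3
shift units [ 0.042  0.08  -0.002]
```

>>> arm_command(
  deltas=[
    [0,0,0.1,0,0,-1,1],
    [0,0,0.1,0,0,-1,1],
    [0,0,0.1,0,0,-1,1],
    [0,0,0.1,0,0,-1,1],
    [0,0,0.1,0,0,-1,1],
    [0,0,0.1,0,0,-1,1],
    [0,0,0.1,0,0,-1,1],
    [0,0,0.1,0,0,-1,1],
  ],
)

```text
clock: 3.82
eef_pos: [606.3, -100.2, 151.8]
ee_rot: [-0.001, -0.058, 0.998, -0.001]
force: [0.0, -0.7, -0.6]
finger_gap: 85.5
```

>>> arm_command(
  deltas=[
    [0,0,0,0,0,-1,1],
    [0,0,0,0,0,-1,1],
    [0,0,0,0,0,-0.1,1],
    [0,0,0,0,0,0,1],
  ],
)

```text
clock: 4.32
eef_pos: [606.9, -98.9, 152.2]
ee_rot: [-0.0, -0.181, 0.984, -0.0]
force: [-0.7, -1.1, 0.7]
finger_gap: 85.8
```

```bash
python3 -c "
from h import *
to([608.2,-95,130])
im=grab('wrist','w2');print(proj(im,[608.2,-95,112]))
im=cv2.imread('pics/w2.png');cv2.imwrite('pics/w2b.png',cv2.convertScaleAbs(cv2.resize(im,None,fx=1.5,fy=1.5,interpolation=2),alpha=1.4))"
```

```text
t 4.33 pos [606.9 -98.9 152.2] xang -2.778 zaxis [-0.001 -0.001 -1.   ] q [ 0.66  0.65 -0.84  1.44  0.5   1.27  1.7 ] F [-0.7 -1.1  0.7] M [-0.003 -0.015 -0.053] gap 85.8
shift units [-0.044  0.053  0.369]
[258.01808398 237.31209819]
```

View pics/w2b.png

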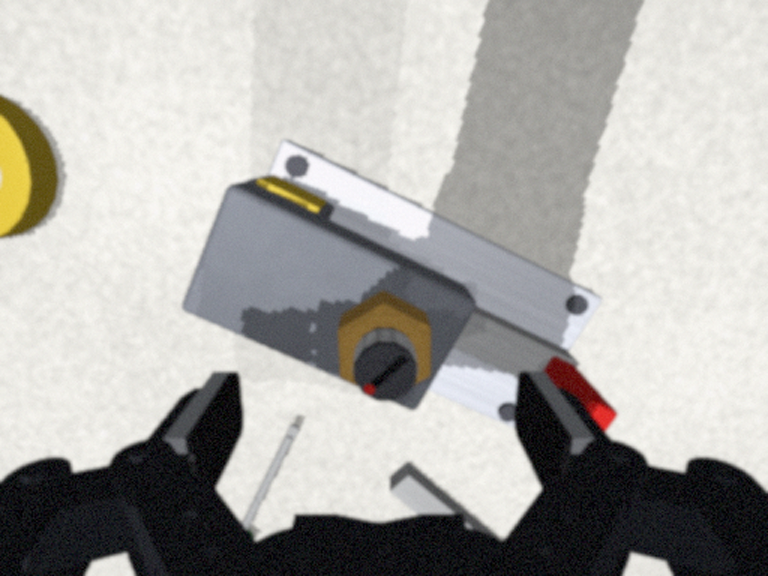

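```bash
python3 -c "
from h import *
im=cv2.imread('pics/w2.png')
a=cv2.resize(im[185:275,215:300],None,fx=7,fy=7,interpolation=2)
cv2.imwrite('pics/w2c.png',cv2.convertScaleAbs(a,alpha=1.8))"
```

```text
(no output)
```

View pics/w2c.png

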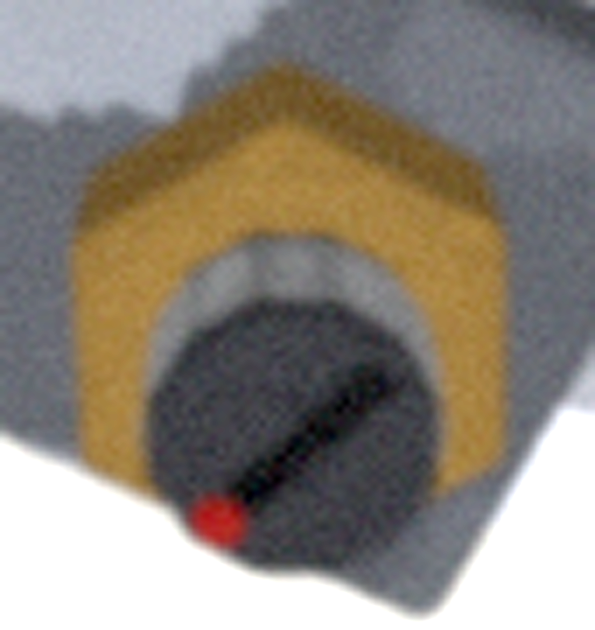

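```bash
python3 -c "
from h import *
I=load('w1');J=load('w2')
c=lambda x,y:(x/9+220-.45,y/9+155-.45)
g=lambda x,y:(x/7+215-.45,y/7+185-.45)
print('disc',tri(ray(I,*c(296,362)),ray(J,*g(293,433))),onz(J,*g(293,433),129))
print('dot',tri(ray(I,261.3,198.8),ray(J,*g(218,522))),onz(J,*g(218,522),129))
P=[onz(J,*g(*p),112.3)[:2] for p in((285,122),(75,235),(507,232),(85,480),(500,470))]
P=np.array(P);print(P.round(1));v=[P[2]-P[1],P[3]-P[1],P[4]-P[2],P[0]-P[1],P[2]-P[0]]
for w in v: print(np.linalg.norm(w).round(1),np.degrees(np.arctan2(w[1],w[0]))%180)
print('handle top z', )
s,R=st()
print('center in tool frame',R.T@(np.r_[P[[1,2,3,4]].mean(0),112]-s['eef_pos']), R.T@(onz(J,*g(293,433),129)-s['eef_pos']))
print('ang', -2.778+np.pi)
"
```

```text
disc (array([608.02961119, -96.04706329, 124.64311179]), [np.float64(0.1979265916155994), np.float64(0.1979265916156713)]) [606.17666283 -97.0109898  129.        ]
dot (array([614.70353123, -99.63622323, 129.63288759]), [np.float64(0.22415747541181427), np.float64(0.22415747541193795)]) [615.19996017 -99.6855357  129.        ]
[[ 588.4 -104.3]
 [ 603.6 -116.8]
 [ 590.8  -84. ]
 [ 624.2 -108.7]
 [ 610.9  -76.3]]
35.2 111.21420169362712
22.1 21.52622814193009
21.5 21.058216256149425
19.7 140.35670486602785
20.4 83.26982439563248
handle top z
t 4.38 pos [607.  -98.6 152.3] xang -2.778 zaxis [-0.    -0.001 -1.   ] q [ 0.66  0.65 -0.84  1.44  0.5   1.27  1.7 ] F [-0.4  0.6  0.7] M [-0.028  0.045 -0.018] gap 85.3
center in tool frame [-1.09344865  1.86359849 40.26071974] [ 0.21062592  1.75116946 23.26158782]
ang 0.3635926535897931
```

```bash
python3 -c "
from h import *
to([607.7,-95.9,110.5])"
```

```text
t 4.38 pos [607.  -98.6 152.3] xang -2.778 zaxis [-0.    -0.001 -1.   ] q [ 0.66  0.65 -0.84  1.44  0.5   1.27  1.7 ] F [-0.4  0.6  0.7] M [-0.028  0.045 -0.018] gap 85.3
shift units [-0.027  0.038  0.696]
```

>>> arm_command(
  deltas=[
    [-0.027,0.038,0.2,0,0,0,0.8],
    [0,0,0.2,0,0,0,0.7],
    [0,0,0.2,0,0,0,0.6],
    [0,0,0.096,0,0,0,0.55],
    [0,0,0,0,0,0,0.55],
  ],
  squeeze=30,
)

```text
clock: 5.0
eef_pos: [607.6, -95.0, 109.7]
ee_rot: [-0.001, -0.182, 0.983, 0.0]
force: [0.7, 0.4, -1.2]
finger_gap: 46.4
```

```bash
python3 -c "
from h import *
to([607.7,-95.9,110.5])
im=grab('wrist','w3')
im=cv2.imread('pics/w3.png');cv2.imwrite('pics/w3b.png',cv2.convertScaleAbs(cv2.resize(im,None,fx=1.5,fy=1.5,interpolation=2),alpha=1.6))"
```

```text
t 5.00 pos [607.6 -95.  109.7] xang -2.775 zaxis [-0.001  0.    -1.   ] q [ 0.64  0.69 -0.82  1.49  0.53  1.19  1.68] F [ 0.7  0.4 -1.2] M [ 0.018 -0.031  0.018] gap 46.4
shift units [ 0.004 -0.014 -0.013]
```

View pics/w3b.png

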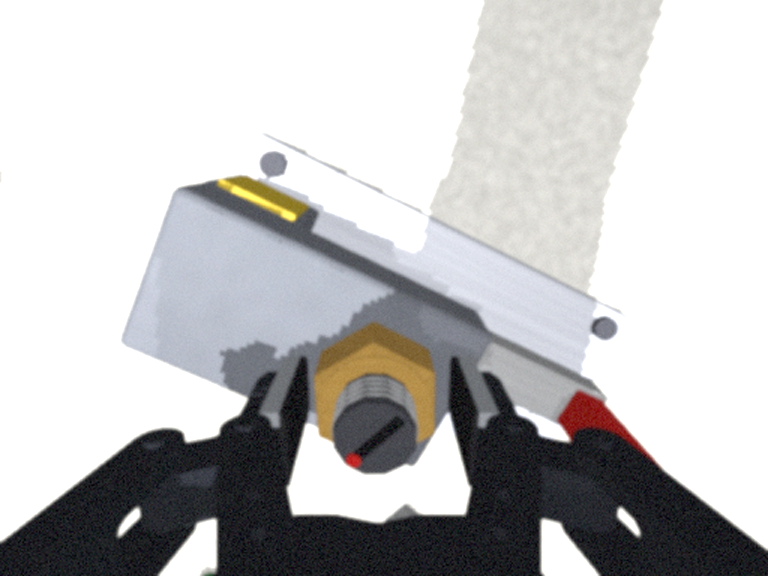

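>>> arm_command(
  deltas=[
    [0,-0.007,-0.01,0,0,0,0.35],
    [0,0,0,0,0,0,0.2],
    [0,0,0,0,0,0,0.2],
    [0,0,0,0,0,0,0.2],
  ],
  squeeze=80,
)

```text
clock: 5.55
eef_pos: [608.6, -95.7, 111.7]
ee_rot: [0.0, -0.182, 0.983, -0.0]
force: [-0.4, -1.4, 2.3]
finger_gap: 34.1
```

```bash
python3 -c "
from h import *
to([607.7,-95.9,110.5])"
```

```text
t 5.55 pos [608.6 -95.7 111.7] xang -2.776 zaxis [ 0.001 -0.001 -1.   ] q [ 0.64  0.69 -0.82  1.49  0.53  1.19  1.68] F [-0.4 -1.4  2.3] M [-0.225  0.072  0.047] gap 34.1
shift units [0.014 0.002 0.019]
```

>>> arm_command(
  deltas=[
    [0,0,0.001,0,0,0.5,0.2],
    [0,0,0.001,0,0,0.5,0.2],
    [0,0,0.001,0,0,0.7,0.2],
    [0,0,0.001,0,0,0.7,0.2],
    [0,0,0,0,0,0,0.2],
  ],
)

```text
clock: 6.18
eef_pos: [608.6, -95.9, 111.5]
ee_rot: [0.001, -0.039, 0.999, -0.001]
force: [0.5, -1.6, 3.3]
finger_gap: 34.3
```

```bash
python3 -c "
from h import *
st();im=grab('wrist','w4');st()
im=cv2.imread('pics/w4.png');cv2.imwrite('pics/w4b.png',cv2.convertScaleAbs(cv2.resize(im,None,fx=1.5,fy=1.5,interpolation=2),alpha=1.6))"
```

```text
t 6.17 pos [608.6 -95.9 111.5] xang -3.063 zaxis [ 0.001 -0.001 -1.   ] q [ 0.61  0.67 -0.76  1.49  0.48  1.17  1.42] F [ 0.5 -1.6  3.3] M [-0.359  0.026  0.079] gap 34.3
t 6.22 pos [608.6 -95.9 111.4] xang -3.062 zaxis [ 0.001 -0.001 -1.   ] q [ 0.61  0.67 -0.76  1.49  0.48  1.17  1.42] F [ 0.4 -2.6  4.2] M [-0.474  0.129  0.077] gap 33.9
```

View pics/w4b.png

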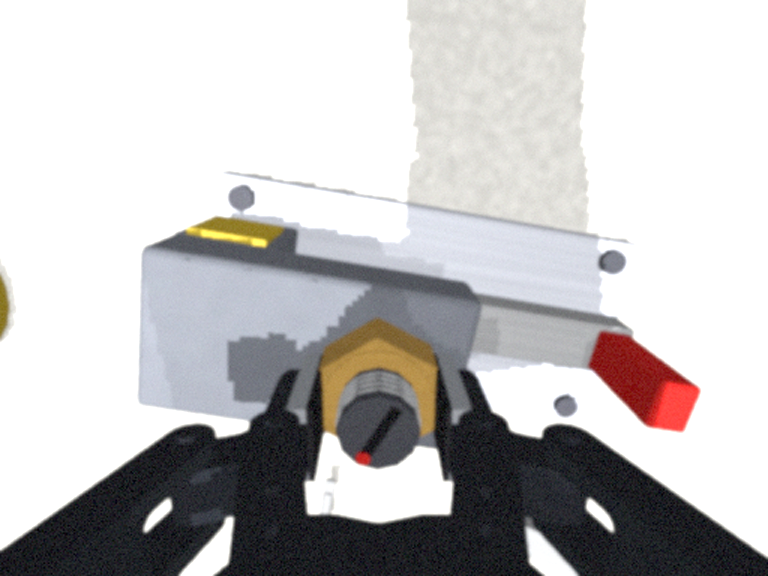

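>>> arm_command(
  deltas=[
    [0,0,0,0,0,1,0.2],
    [0,0,0,0,0,1,0.2],
    [0,0,0,0,0,1,0.2],
    [0,0,0,0,0,1,0.2],
    [0,0,0,0,0,1,0.2],
  ],
)

```text
clock: 6.85
eef_pos: [608.5, -96.4, 111.2]
ee_rot: [0.001, 0.259, 0.966, -0.001]
force: [0.1, -1.7, 3.4]
finger_gap: 33.9
```

```bash
python3 -c "
from h import *
st()"
```

```text
t 6.85 pos [608.5 -96.4 111.2] xang 2.617 zaxis [ 0.001 -0.001 -1.   ] q [ 0.53  0.63 -0.62  1.49  0.39  1.14  0.89] F [ 0.1 -1.7  3.4] M [-0.524 -0.017  0.112] gap 33.9
```

>>> arm_command(
  deltas=[
    [0,0,0.001,0,0,1,0.2],
    [0,0,0.001,0,0,1,0.2],
  ],
)

```text
clock: 7.1
eef_pos: [608.4, -96.6, 111.1]
ee_rot: [0.001, 0.373, 0.928, -0.001]
force: [0.0, -1.9, 3.2]
finger_gap: 34.0
```

```bash
python3 -c "
from h import *
st()"
```

```text
t 7.10 pos [608.4 -96.6 111.1] xang 2.377 zaxis [ 0.001 -0.002 -1.   ] q [ 0.5   0.62 -0.57  1.49  0.35  1.13  0.67] F [ 0.  -1.9  3.2] M [-0.545  0.092  0.078] gap 34.0
```

>>> arm_command(
  deltas=[
    [0,0,0.001,0,0,1,0.2],
    [0,0,0.001,0,0,1,0.2],
  ],
)

```text
clock: 7.35
eef_pos: [608.3, -96.7, 111.0]
ee_rot: [0.001, 0.481, 0.877, -0.001]
force: [-0.3, -3.7, 4.0]
finger_gap: 34.0
```

```bash
python3 -c "
from h import *
st()"
```

```text
t 7.35 pos [608.3 -96.7 111. ] xang 2.137 zaxis [ 0.001 -0.002 -1.   ] q [ 0.47  0.6  -0.51  1.5   0.32  1.13  0.46] F [-0.3 -3.7  4. ] M [-0.64   0.096  0.298] gap 34.0
```

>>> arm_command(
  deltas=[
    [0,0,0.001,0,0,1,0.2],
    [0,0,0.001,0,0,0.5,0.2],
  ],
)

```text
clock: 7.6
eef_pos: [608.2, -96.7, 110.9]
ee_rot: [0.001, 0.557, 0.83, -0.001]
force: [-0.5, -4.0, 5.0]
finger_gap: 34.0
```

```bash
python3 -c "
from h import *
st()"
```

```text
t 7.60 pos [608.2 -96.7 110.9] xang 1.959 zaxis [ 0.    -0.002 -1.   ] q [ 0.44  0.59 -0.47  1.5   0.29  1.12  0.3 ] F [-0.5 -4.   5. ] M [-0.658  0.188  0.345] gap 34.0
```

```bash
python3 -c "
from h import *
z=[]
for i in range(4):
    grab('wrist','w5');z.append(bot.sense()['torque'][2])
print(np.round(z,3));st()"
```

```text
[0.391 0.444 0.389 0.394]
t 7.80 pos [608.2 -96.7 110.8] xang 1.961 zaxis [ 0.    -0.002 -1.   ] q [ 0.44  0.59 -0.47  1.5   0.29  1.12  0.3 ] F [-1.5 -4.6  5.2] M [-0.895  0.207  0.394] gap 33.9
```

>>> arm_command(
  deltas=[
    [0,0,0,0,0,0,0.3],
    [0,0,0,0,0,0,0.55],
    [0,0,0,0,0,0,0.6],
    [0,0,-0.3,0,0,0,0.7],
    [0,0,-0.6,0,0,0,0.9],
    [0,0,-0.6,0,0,0,0.9],
    [0,0,-0.6,0,0,0,0.9],
    [0,0,0,0,0,0,0.9],
  ],
)

```text
clock: 8.8
eef_pos: [610.7, -94.2, 241.7]
ee_rot: [0.004, 0.557, 0.831, 0.003]
force: [0.5, 0.8, -1.0]
finger_gap: 76.6
```

```bash
python3 -c "
from h import *
st();im=grab('wrist','w6')
im=cv2.imread('pics/w6.png');cv2.imwrite('pics/w6b.png',cv2.convertScaleAbs(cv2.resize(im,None,fx=1.5,fy=1.5,interpolation=2),alpha=1.6))
for f in('w5','w6'):
  I=load(f);h=cv2.cvtColor(I['frame'],cv2.COLOR_RGB2HSV);m=cv2.inRange(h,(0,150,60),(8,255,255));k,_,s,c=cv2.connectedComponentsWithStats(m)
  for i in range(1,k):
    if 6<s[i,4]<150: print(f,s[i],c[i].round(1),onz(I,*c[i],129).round(1))
I=load('w1');h=cv2.cvtColor(I['frame'],cv2.COLOR_RGB2HSV)
"
```

```text
t 8.80 pos [610.7 -94.2 241.7] xang 1.961 zaxis [ 0.009  0.    -1.   ] q [ 0.45  0.5  -0.5   1.31  0.24  1.38  0.34] F [ 0.5  0.8 -1. ] M [ 0.007 -0.001  0.044] gap 76.6
w5 [258 302  10   9  45] [262.6 305.9] [ 614.4 -101.   129. ]
w6 [251 201   5   5  16] [253.2 203.1] [614.9 -99.7 129. ]
```

View pics/w6b.png

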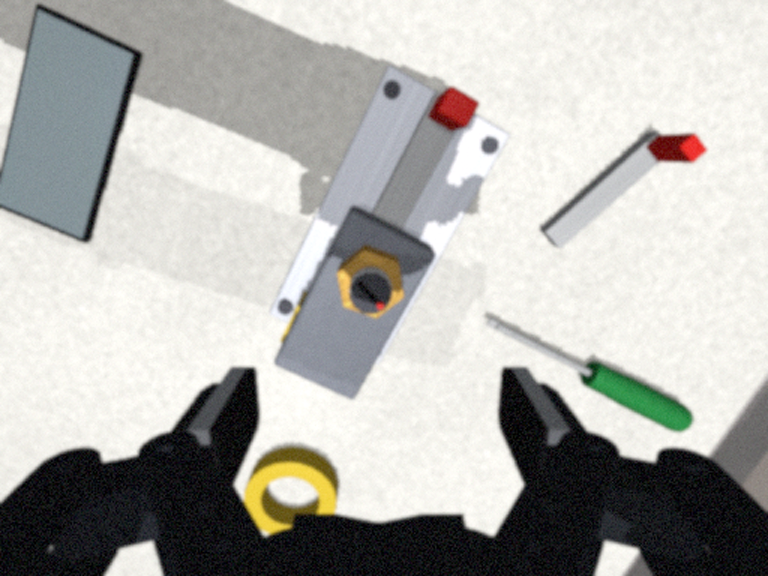

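```bash
python3 -c "
from h import *
to([615,5,200])
I=load('w6')
g=lambda x,y:(x/1.5-.17,y/1.5-.17)
H=np.array([onz(I,*g(*p),87)[:2] for p in((454,88),(478,105),(431,107),(456,130))]);print(H)
B=np.array([onz(I,*g(*p),15)[:2] for p in((388,66),(272,312),(508,133),(437,258))]);print(B);
print((B[0]-B[1]),(B[2]-B[3]))
P=np.array([onz(I,*g(*p),111)[:2] for p in((372,248),(338,278),(342,310),(375,318),(403,290),(398,262))]);print(P.mean(0));v=P-P.mean(0);print(np.degrees(np.arctan2(v[:,1],v[:,0]))%60)
"
```

```text
t 8.85 pos [609.4 -94.5 239.2] xang 1.961 zaxis [ 0.005  0.    -1.   ] q [ 0.45  0.5  -0.5   1.32  0.24  1.38  0.34] F [-0.   0.2 -1.2] M [ 0.014 -0.051 -0.016] gap 76.8
shift units [1.499 0.713 0.655]
[[610.36049821  20.47677586]
 [626.57472883  17.62034425]
 [602.56285719   6.62196032]
 [620.76572393   0.88386749]]
[[ 569.7337305    27.82586976]
 [ 552.88948554 -173.14408652]
 [ 666.34046554   20.18417649]
 [ 657.07495422  -82.85749028]]
[ 16.84424495 200.96995628] [  9.26551132 103.04166677]
[608.0121542  -95.91115379]
[50.9156157  10.23774141  4.08191424 58.21229079 12.34602915  3.62057086]
```

>>> arm_command(
  deltas=[
    [0.5,0.24,0.1,0,0,0,0.9],
    [0.5,0.24,0.2,0,0,0,0.9],
    [0.5,0.23,0.3,0,0,0,0.9],
    [0,0,0,0,0,-1,0.9],
    [0,0,0,0,0,-1,0.9],
    [0,0,0,0,0,-1,0.9],
    [0,0,0,0,0,-1,0.9],
    [0,0,0,0,0,-1,0.9],
  ],
)

```text
clock: 9.85
eef_pos: [612.5, 4.3, 199.2]
ee_rot: [-0.001, 0.285, 0.959, -0.0]
force: [0.0, 0.4, -0.7]
finger_gap: 77.0
```

>>> arm_command(
  deltas=[
    [0,0,0,0,0,-1,0.8],
    [0,0,0,0,0,-1,0.8],
    [0,0,0,0,0,-1,0.8],
    [0,0,0,0,0,-1,0.8],
    [0,0,0,0,0,-0.1,0.8],
    [0,0,0,0,0,0,0.8],
  ],
)

```text
clock: 10.6
eef_pos: [613.0, 4.1, 199.9]
ee_rot: [-0.001, 0.046, 0.999, 0.0]
force: [0.6, 0.0, -0.4]
finger_gap: 68.3
```

```bash
python3 -c "
from h import *
st();im=grab('wrist','w7')
im=cv2.imread('pics/w7.png');cv2.imwrite('pics/w7b.png',cv2.convertScaleAbs(cv2.resize(im,None,fx=1.5,fy=1.5,interpolation=2),alpha=1.6))
"
```

```text
t 10.60 pos [613.    4.1 199.9] xang 3.051 zaxis [-0.001  0.    -1.   ] q [ 0.44  0.58 -0.75  1.38  0.39  1.34  1.16] F [ 0.6  0.  -0.4] M [ 0.003 -0.058  0.014] gap 68.3
```

View pics/w7b.png

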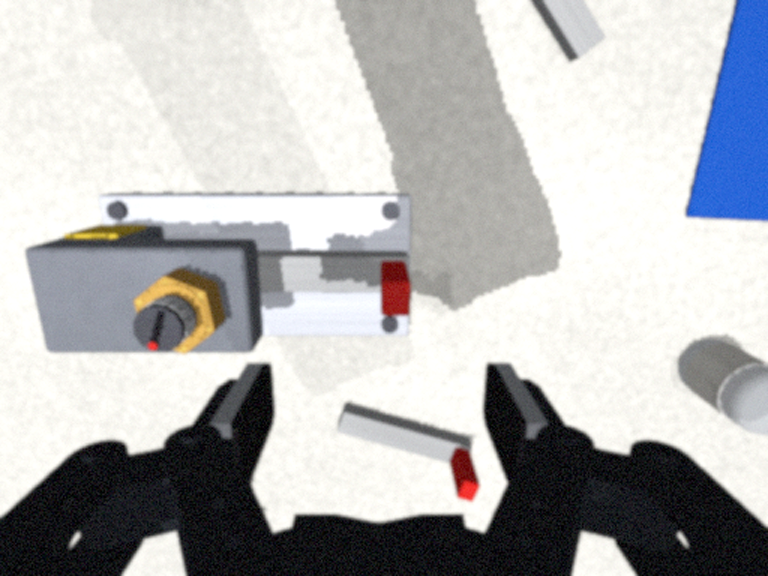

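```bash
python3 -c "
from h import *
im=cv2.imread('pics/w7.png')
a=cv2.resize(im[160:225,235:300],None,fx=9,fy=9,interpolation=2)
cv2.imwrite('pics/w7c.png',cv2.convertScaleAbs(a,alpha=2.2))
"
```

```text
(no output)
```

View pics/w7c.png

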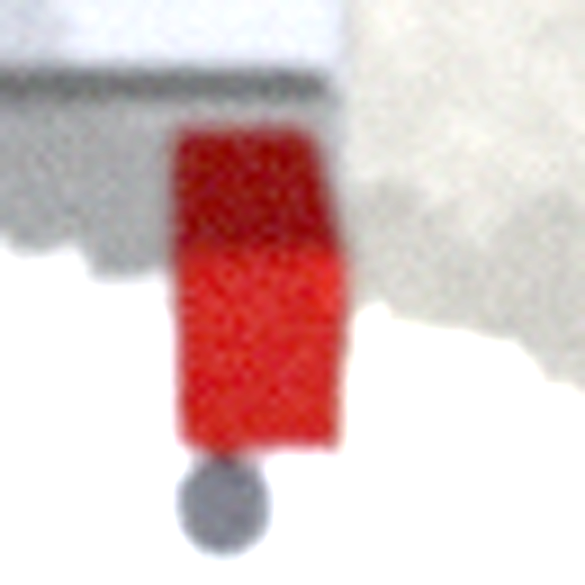

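```bash
python3 -c "
from h import *
I=load('w1');J=load('w7')
e=lambda x,y:(x/9+190-.45,y/9+40-.45)
g=lambda x,y:(x/9+235-.45,y/9+160-.45)
H=np.array([onz(J,*g(*p),87)[:2] for p in((178,245),(345,245),(184,445),(338,445))]);print(H.round(1),H.mean(0))
uv=np.array(g(261,345)); wv=np.array([proj(I,np.r_[onz(I,*e(*p),87)]) for p in((290,130),(485,97),(510,275),(318,283))]).mean(0)
print('tri',tri(ray(I,*wv),ray(J,*uv)))
to([617.2,12.8,60])
"
```

```text
[[605.4   6.3]
 [606.8  21.1]
 [624.2   5.2]
 [625.5  19.1]] [615.46107675  12.92951864]
tri (array([616.97554393,  13.00755641,  81.95361063]), [np.float64(0.0459383730057988), np.float64(0.04593837300575391)])
t 10.65 pos [613.1   4.2 200.1] xang 3.051 zaxis [-0.001  0.    -1.   ] q [ 0.44  0.58 -0.75  1.38  0.39  1.34  1.16] F [-0.2  0.7  0.2] M [ 0.011 -0.003 -0.015] gap 68.4
shift units [-0.057  0.149  2.335]
```

>>> arm_command(
  deltas=[
    [-0.042,0.151,0.3,0,0,0,0.8],
    [0,0,0.6,0,0,0,0.75],
    [0,0,0.6,0,0,0,0.7],
    [0,0,0.5,0,0,0,0.6],
    [0,0,0.3,0,0,0,0.5],
    [0,0,0,0,0,0,0.4],
    [0,0,0,0,0,0,0.4],
  ],
  squeeze=30,
)

```text
clock: 11.52
eef_pos: [617.8, 13.5, 63.6]
ee_rot: [0.001, 0.045, 0.999, 0.0]
force: [0.3, 0.7, -0.4]
finger_gap: 34.1
```

```bash
python3 -c "
from h import *
to([616.3,13,62])
im=grab('wrist','w8')
im=cv2.imread('pics/w8.png');cv2.imwrite('pics/w8b.png',cv2.convertScaleAbs(cv2.resize(im,None,fx=1.5,fy=1.5,interpolation=2),alpha=1.8))
"
```

```text
t 11.53 pos [617.8  13.5  63.6] xang 3.052 zaxis [ 0.002  0.001 -1.   ] q [ 0.39  0.71 -0.69  1.53  0.49  1.08  1.07] F [ 0.3  0.7 -0.4] M [ 0.009 -0.007 -0.024] gap 34.1
shift units [ 0.024 -0.01   0.027]
```

View pics/w8b.png

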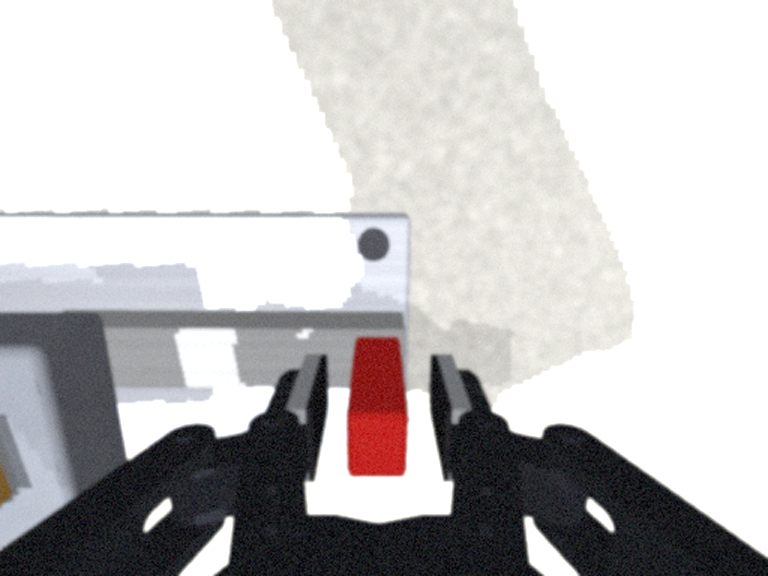

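>>> arm_command(
  deltas=[
    [0,0,0,0,0,0,0.25],
    [0,0,0,0,0,0,0.05],
    [0,0,0,0,0,0,0.05],
    [0,0,0,0,0,0,0.05],
  ],
  squeeze=60,
)

```text
clock: 12.08
eef_pos: [617.7, 13.1, 63.8]
ee_rot: [0.001, 0.045, 0.999, 0.0]
force: [-0.5, -0.1, 6.0]
finger_gap: 15.1
```

```bash
python3 -c "
from h import *
st()"
```

```text
t 12.07 pos [617.7  13.1  63.8] xang 3.052 zaxis [ 0.002  0.    -1.   ] q [ 0.39  0.71 -0.69  1.53  0.49  1.08  1.07] F [-0.5 -0.1  6. ] M [-0.03   0.008  0.021] gap 15.1
```

>>> arm_command(
  deltas=[
    [0,0.1,-0.008,0,0,0,0.05],
    [0,0.2,0,0,0,0,0.05],
    [0,0.25,0,0,0,0,0.05],
    [0,0.25,0,0,0,0,0.05],
    [0,0.15,0,0,0,0,0.05],
  ],
)

```text
clock: 12.7
eef_pos: [622.4, 67.3, 63.5]
ee_rot: [0.0, 0.045, 0.999, -0.002]
force: [0.2, -5.6, 6.0]
finger_gap: 15.4
```

```bash
python3 -c "
from h import *
st()
im=grab('wrist','w9');grab('scene','s9')
im=cv2.imread('pics/w9.png');cv2.imwrite('pics/w9b.png',cv2.convertScaleAbs(im,alpha=1.8))
im=cv2.imread('pics/s9.png');cv2.imwrite('pics/s9b.png',cv2.convertScaleAbs(cv2.resize(im[100:260,190:400],None,fx=3.5,fy=3.5,interpolation=2),alpha=1.6))
"
```

```text
t 12.70 pos [622.4  67.3  63.5] xang 3.051 zaxis [ 0.001 -0.005 -1.   ] q [ 0.29  0.72 -0.68  1.5   0.49  1.09  0.98] F [ 0.2 -5.6  6. ] M [-1.588  0.134 -0.045] gap 15.4
```

View pics/w9b.png

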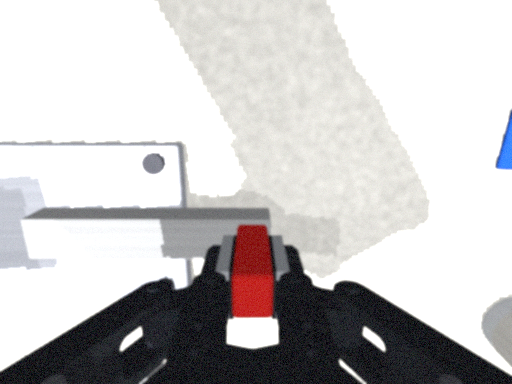

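View pics/s9b.png

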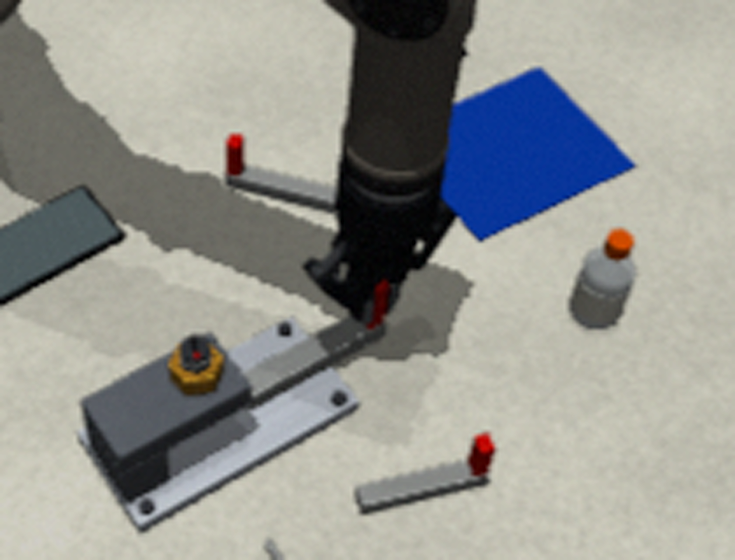

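>>> arm_command(
  deltas=[
    [0,0.25,-0.02,0,0,0,0.05],
    [0,0.25,-0.1,0,0,0,0.05],
    [0,0.25,-0.25,0,0,0,0.05],
    [0,0.25,-0.4,0,0,0,0.05],
    [0,0.25,-0.4,0,0,0,0.05],
    [0,0.1,-0.3,0,0,0,0.05],
    [0,0,0,0,0,0,0.05],
  ],
)

```text
clock: 13.68
eef_pos: [629.9, 152.3, 153.3]
ee_rot: [0.002, 0.044, 0.999, 0.001]
force: [0.1, 0.2, -3.4]
finger_gap: 15.0
```

```bash
python3 -c "
from h import *
to([549,374,150])
im=grab('scene','s10');grab('wrist','w10')
im=cv2.imread('pics/s10.png');cv2.imwrite('pics/s10b.png',cv2.convertScaleAbs(cv2.resize(im[80:250,200:410],None,fx=3.5,fy=3.5,interpolation=2),alpha=1.6))
"
```

```text
t 13.68 pos [629.9 152.3 153.3] xang 3.054 zaxis [ 0.003  0.002 -1.   ] q [ 0.16  0.68 -0.72  1.34  0.44  1.28  0.91] F [ 0.1  0.2 -3.4] M [ 0.096 -0.014 -0.026] gap 15.0
shift units [1.667 3.562 0.058]
```

View pics/s10b.png

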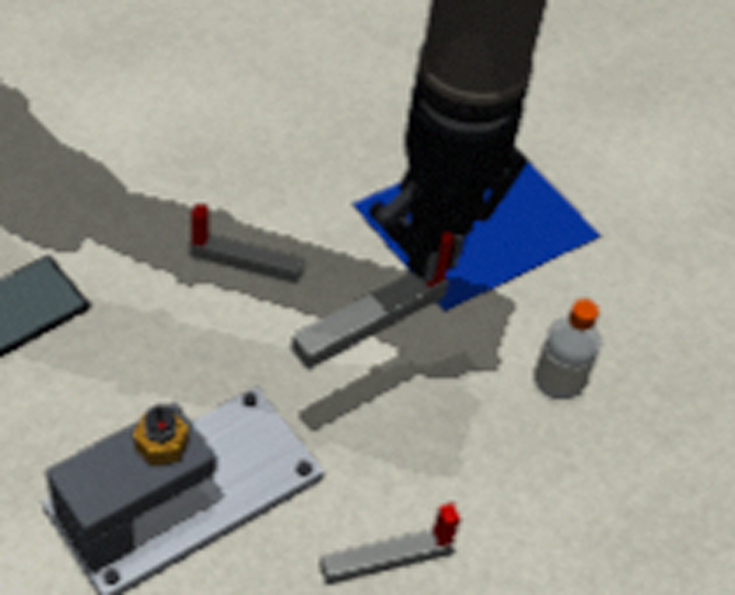

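View pics/w10.png

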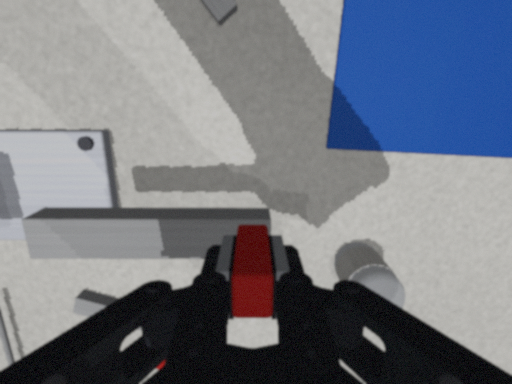

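```bash
python3 -c "
from h import *
T=load('top0');S=load('scene0')
print(tri(ray(T,139,145.5),ray(S,366.5,169)))
M=np.array([onz(T,*p,4)[:2] for p in((85,192),(73,253),(147,264),(157,203))]);N=np.array([onz(S,*p,4)[:2] for p in((370,147),(344,120),(302,138),(326,167))]);print(M.mean(0),N.mean(0))
J=load('w10');print(onz(J,343,0,4),onz(J,327,148,4),onz(J,511,156,4))
for a,b in zip(((85,192),(73,253),(147,264),(157,203)),((370,147),(344,120),(302,138),(326,167))): print(tri(ray(T,*a),ray(S,*b)))
"
```

```text
(array([716.24616577, 244.75408263,  95.43137573]), [np.float64(0.3661617187075823), np.float64(0.36616171870757813)])
[541.31532257 317.78040267] [540.67456323 316.55391922]
[488.39559484 233.62164952   4.        ] [602.02625181 219.01058846   4.        ] [623.80469755 381.47340353   4.        ]
(array([624.63112805, 393.08838368,   4.03848625]), [np.float64(1.6876560035445558), np.float64(1.6876560035445345)])
(array([4.81730793e+02, 4.15920854e+02, 9.21608152e-02]), [np.float64(0.06107451558892539), np.float64(0.06107451558904869)])
(array([458.16182057, 240.8314817 ,   4.55627088]), [np.float64(1.034258550956569), np.float64(1.0342585509565214)])
(array([598.81685425, 219.7505715 ,   7.36127548]), [np.float64(1.8030570730015496), np.float64(1.8030570730015225)])
```

>>> arm_command(
  deltas=[
    [0.4,0.3,0,0,0,0,0.05],
    [0.4,0.5,0,0,0,0,0.05],
    [0.4,0.55,0,0,0,0,0.05],
    [0.3,0.55,0,0,0,0,0.05],
    [0.22,0.55,0,0,0,0,0.05],
    [0,0.55,0,0,0,0,0.05],
    [0,0.56,0,0,0,0,0.05],
    [0,0,0.2,0,0,0,0.05],
  ],
)

```text
clock: 14.78
eef_pos: [544.0, 375.7, 138.5]
ee_rot: [-0.001, 0.043, 0.999, 0.002]
force: [-0.8, -0.6, -2.0]
finger_gap: 15.4
```

>>> arm_command(
  deltas=[
    [0,0,0.4,0,0,0,0.05],
    [0,0,0.4,0,0,0,0.05],
    [0,0,0.4,0,0,0,0.05],
    [0,0,0.1,0,0,0,0.05],
    [0,0,0,0,0,0,0.05],
  ],
)

```text
clock: 15.4
eef_pos: [545.6, 370.9, 60.4]
ee_rot: [-0.001, 0.045, 0.999, -0.001]
force: [0.6, 0.1, -1.4]
finger_gap: 15.4
```

```bash
python3 -c "
from h import *
to([546,374,52.6])
im=grab('scene','s11');grab('top','t11')
im=cv2.imread('pics/s11.png');cv2.imwrite('pics/s11b.png',cv2.convertScaleAbs(cv2.resize(im[60:220,250:430],None,fx=3.5,fy=3.5,interpolation=2),alpha=1.6))
"
```

```text
t 15.40 pos [545.6 370.9  60.4] xang 3.051 zaxis [-0.001 -0.002 -1.   ] q [-0.22  0.79 -0.68  1.39  0.52  1.14  0.51] F [ 0.6  0.1 -1.4] M [0.137 0.041 0.038] gap 15.4
shift units [-0.002  0.053  0.129]
```

View pics/s11b.png

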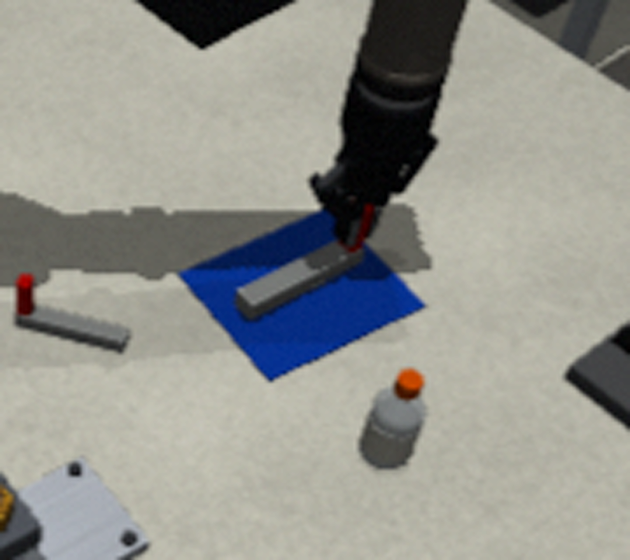

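>>> arm_command(
  deltas=[
    [0,0.03,0.05,0,0,0,0.05],
    [0,0,0.04,0,0,0,0.05],
    [0,0,0.02,0,0,0,0.05],
    [0,0,0,0,0,0,0.05],
  ],
)

```text
clock: 16.0
eef_pos: [545.6, 374.0, 54.5]
ee_rot: [-0.0, 0.045, 0.999, -0.0]
force: [1.5, -1.1, -2.5]
finger_gap: 15.4
```

```bash
python3 -c "
from h import *
st()"
```

```text
t 16.00 pos [545.6 374.   54.5] xang 3.052 zaxis [-0. -0. -1.] q [-0.23  0.8  -0.68  1.39  0.52  1.13  0.5 ] F [ 1.5 -1.1 -2.5] M [ 0.111 -0.004 -0.048] gap 15.4
```

>>> arm_command(
  deltas=[
    [0,0,0.02,0,0,0,0.05],
    [0,0,0.015,0,0,0,0.05],
    [0,0,0,0,0,0,0.05],
  ],
)

```text
clock: 16.38
eef_pos: [545.7, 374.2, 52.9]
ee_rot: [0.0, 0.045, 0.999, 0.0]
force: [-0.7, 0.9, 0.9]
finger_gap: 15.5
```

```bash
python3 -c "
from h import *
st();grab('scene','s12');st()
"
```

```text
t 16.38 pos [545.7 374.2  52.9] xang 3.052 zaxis [ 0.  0. -1.] q [-0.23  0.8  -0.68  1.4   0.52  1.13  0.5 ] F [-0.7  0.9  0.9] M [-0.053  0.157 -0.01 ] gap 15.5
t 16.43 pos [545.7 374.1  52.9] xang 3.052 zaxis [ 0.  0. -1.] q [-0.23  0.8  -0.68  1.4   0.52  1.13  0.5 ] F [-0.2 -1.1  0.9] M [-0.115  0.118  0.01 ] gap 15.2
```

>>> arm_command(
  deltas=[
    [0,0,0,0,0,0,0.2],
    [0,0,0,0,0,0,0.4],
    [0,0,0,0,0,0,0.5],
    [0,0,-0.3,0,0,0,0.6],
    [0,0,-0.6,0,0,0,0.8],
    [0,0,-0.6,0,0,0,0.8],
    [0,0,-0.6,0,0,0,0.8],
    [0.8,0,0,0,0,0,0.8],
  ],
)

```text
clock: 17.42
eef_pos: [503.3, 379.1, 183.7]
ee_rot: [0.005, 0.049, 0.999, 0.004]
force: [-1.2, 0.8, -0.4]
finger_gap: 68.3
```

>>> arm_command(
  deltas=[
    [0.8,0,0,0,0,0,0.8],
    [0.8,0,0,0,0,0,0.8],
    [0,0,0,0,0,0,0.8],
  ],
)

```text
clock: 17.8
eef_pos: [396.8, 389.2, 180.5]
ee_rot: [-0.0, 0.04, 0.999, 0.0]
force: [-0.1, 0.3, 0.8]
finger_gap: 68.6
```

```bash
python3 -c "
from h import *
st()
grab('top','t13');grab('scene','s13')
for f in('t13','s13'):
  im=cv2.imread('pics/%s.png'%f);cv2.imwrite('pics/%sb.png'%f,cv2.convertScaleAbs(cv2.resize(im,None,fx=1.5,fy=1.5,interpolation=2),alpha=1.5))
"
```

```text
t 17.80 pos [396.8 389.2 180.5] xang 3.061 zaxis [-0.     0.001 -1.   ] q [-0.23  0.49 -0.81  1.58  0.37  1.23  0.38] F [-0.1  0.3  0.8] M [-0.043 -0.028 -0.03 ] gap 68.6
```

View pics/t13b.png

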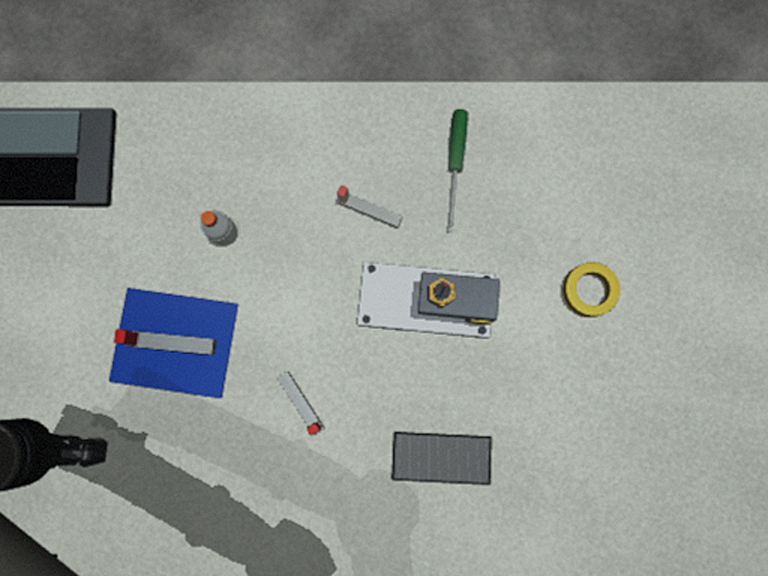

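View pics/s13b.png

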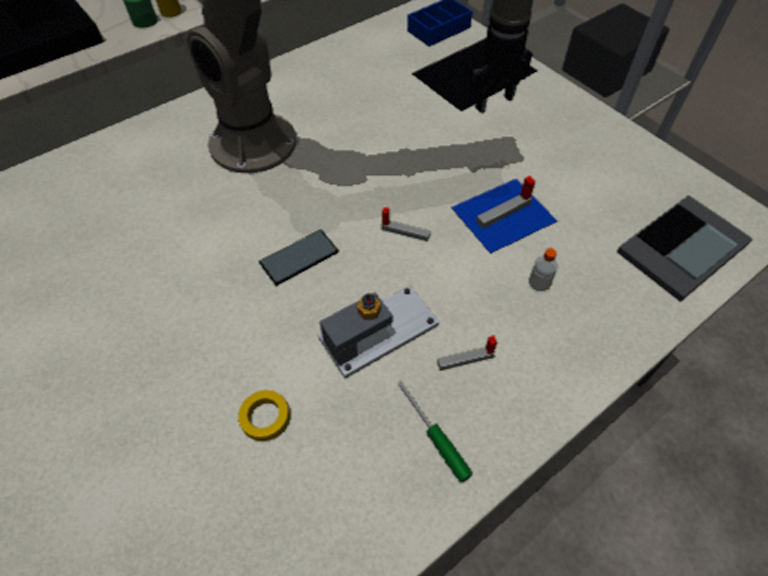

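```bash
python3 -c "
from h import *
print(bot.close_job())"
```

```text
the job is handed in; nothing more can be done
None
```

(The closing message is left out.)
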